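# Open a push-and-turn bottle of screen cleaner concentrate

### The arm

A 7-joint arm with a two-finger parallel gripper is mounted at the origin on a cart in front of the work surface, level with it; the furniture and walls round the work are solid. World frame = base frame: x ahead of the robot, y to its left, z up, the work surface at z = 0. Lengths are in mm, angles in rad, forces in N, time in s.
With the tool pointing down it reaches from about 350 to 900 mm from the base axis. Payload 8.1 kg.
Tool frame: the origin (TCP) lies midway between the tips of the shut fingers; the grasp point (between the pads) lies 19 mm behind it; z points along the fingers, y is the line along which they close (so a half turn about z gives the same grasp; the last joint's range is limited). The gripper opens to 85 mm and grips with 20 to 120 N. Pads are 22 mm wide; open, the fingers measure 114 mm over their backs; the gripper's body (76 mm by 85 mm) begins 54 mm behind the grasp point. The pads swing forward as they close: fully open they stand 13 mm farther back than shut.
Start: joints at [-1.385, 0.434, 0.025, 1.573, -0.012, 1.134, -0.075], TCP at [178.029, 599.123, 198.623] pointing down, gripper open.
Joint ranges: [-2.62, 2.62], [-0.44, 2.09], [-1.27, 1.32], [0.08, 2.57], [-1.32, 4.46], [0.12, 2], [-2.74, 2.74]. Speed limits (rad/s): [2.22, 2.22, 3.01, 3.01, 3.14, 3.14, 3.14].

### API

Orientations are given as a unit quaternion [w, x, y, z].
In Python, from rig import robot, snapshot, ticket gives the robot as it stands.
- The arm moves only by the shell command python3 -m jog 'ROWS'. ROWS is a JSON object whose one key "plan" holds a list of rows, each an object of numbers: "rx", "ry", "rz": the turn, a rotation vector about the tool's x, y, z in rad; "dx", "dy", "dz": the shift along the tool's x, y, z in m; "hand": the finger opening in m, from 0 to 0.0854. A call has 1 to 10 rows; each row is the pose to reach, as a shift and turn from the pose commanded when the call began, along the tool's axes at that moment; what a row does not reach only later rows make up. A row lasts 1/10 s, in which the tool goes at most 50 mm and 8.59 degrees, less where a joint would pass 70% of its speed; a pose out of reach is approached as far as the arm can. A call with a gripper value outside its range is refused whole. The fingers move at their own pace and stop on an object; the grip force is fixed at half the most. Time passes only in rows, so rows that repeat a pose let the fingers close. It gives the time, the measured TCP pose, the force, the opening and the grip force at its end, in the units of the state.
- robot.get_obs(): the state, without advancing time (a new reading comes with each control period).
- snapshot(name): name is "scene" or "top" or "wrist"; returns a dict with "color" (384x512x3 uint8, red, green, blue), "range_z" (384x512 float32, mm along the optical axis (not along the pixel's ray), 0 where there is no reading), "fx", "fy", "cx", "cy" (pixels), "R" (3x3) and "t" (3): a world point X has camera coordinates R X + t. Camera axes: x right, y down, z forward; pixel columns grow to the right and rows downward; lengths in mm; the calibration is good to about 2 mm. A picture is of the moment at which its call begins.
- ticket.close_job(): hands the job in; it is judged then, once.
The state is a dict: "time": time; "joints": joint angles; "joint_vel": joint speeds; "joint_torque": joint torques, N m; "tcp_pos": TCP position; "eef_rot": TCP orientation; "force": force on the tool from outside, world axes, zero at the start; "torque": the same for the moment, N m; "finger_gap": opening from 0.0 (shut) to 1.0 (fully open); "gripper_force": force on a finger pad.
Only numpy, scipy, OpenCV 4.12 (cv2) and the standard library are available. Lean on these libraries where they do the work, as an engineer would, in place of code of your own. Each camera call takes 0.05 s, during which the arm holds its last target. There are 200 camera calls.

### The job

Open the bottle of screen-cleaner concentrate that stands in its square holder: take off the measuring cup that sits mouth down over the cap and set it gently, still mouth down, on the desk next to the holder. Then open the child-safe cap: push it down, keep it pushed while you turn it anticlockwise until it is free, and lift it off. Finish while still holding the cap upright in the gripper, about 8 cm up from where it sat and straight above the bottle, and leave the stapler, sticky notes, eraser and small flat box where they are.

Things in the scene. Friction and masses are not known exactly. Their poses are not given: they have to be found in the camera images.
- bottle: White round bottle (68 mm diameter) clamped in a dark square holder, 84 x 84 x 24 mm, fixed to the desk: neither can move or turn. Origin on the desk under the bottle's centre, z up. Flat shoulder 62 mm above the desk; a neck of 24 mm diameter rises from it to 94.5 mm and carries two lugs that hold the cap, one in the direction of x. The desk beyond it (+x) is free.
- cap: Grey round ribbed safety cap on the neck, 44 mm diameter, 30 mm tall, about 25 g. Origin at the centre of its open lower rim, z up to its flat closed top, 30 mm higher. Seated, its rim is 74.5 mm above the desk (12 mm above the shoulder) and its x axis lies along the bottle's. Round: grip it at any yaw. Once turned free it lifts straight off, with 2 mm play sideways.
- cup: White round measuring cup turned mouth down over the cap, 58 mm outer diameter, 50 mm tall, wall 2.5 mm, about 40 g, loose. Origin at the centre of its open rim (underneath), z up to its closed flat bottom, 50 mm higher. It rests with its rim on the bottle's shoulder and must be lifted more than 45 mm to clear the cap.
- plunger (a joint): Spring plunger under the cap, m: 0 with the cap seated (10 N), grows as the cap is pressed, 0.006 at the bottom (15 N), -0.002 with the cap off. Kept at 0.004 or more the cap can be turned anticlockwise seen from above (positive about z): free from 50 degrees on, best 65 to 100; a stop at about 130. Unpressed it turns only some 8 degrees; clockwise it is blocked.
- monitor_end (a point): Not handled: lower corner of the raised monitor panel on the right, its end nearest to the bottle. The panel spans 23 to 57 cm above the desk and runs from here to the right and towards the robot; keep the wrist off it.
- lamp_head (a point): Not handled: middle of the desk lamp's hanging head on the left, 70 mm wide; the lamp spans 17 to 43 cm above the desk here.
- stapler: Black desk stapler, 131 x 34 x 46 mm, lying loose to the right of the bottle; to be left alone. Origin at the centre of its underside.
- notes_pad: Pad of square sticky notes, 76 x 76 x 16 mm, loose on the desk some 25 cm beyond the bottle; to be left alone. Origin at the centre of its underside.
- eraser: Eraser, 23 x 52 x 13 mm, loose on the desk to the left of the bottle; to be left alone. Origin at the centre of its underside.
- badge_case: Small flat box, 70 x 100 x 30 mm, loose on the desk beyond the bottle and to the right; to be left alone. Origin at the centre of its underside.

How it is judged:
By the outcome, as a careful person would: the job done as asked, in the order asked, and still so for the second after the job is handed in, while the arm keeps its last pose, push and grip.
It also fails if it takes over 56 s, if anything falls off the work surface, if the arm or the gripper's body presses on something with over 40 N, if the wrist force passes 120 N, or if a joint passes its speed limit or range.

## Working session

There is one attempt and no reset: what is moved stays moved. The work goes in short steps, Python scripts to look and compute and a shell command to move; the robot and the scene stay as the last step left them, time stands still between calls to the robot, and variables do not carry over. Pictures are saved under pics/ and viewed, at most 10 in all, crops included, and the job is handed in when it is done.

```bash
ls; mkdir -p pics; python3 - <<'E'
from rig import robot, snapshot
import cv2, numpy as np
o=robot.get_obs(); print({k:np.round(v,4).tolist() for k,v in o.items()})
for n in ("scene","top"):
    s=snapshot(n); np.savez(f"{n}0.npz",**s); cv2.imwrite(f"pics/{n}0.png",s["color"][...,::-1])
    print(n,np.round(s["R"],3).tolist(),np.round(s["t"]),s["fx"],s["cx"],s["cy"])
a=[cv2.imread(f"pics/{n}0.png") for n in("scene","top")]
E
```

```text
pics
{'time': 0.0, 'joints': [-1.3846, 0.4352, 0.025, 1.5741, -0.0116, 1.134, -0.0751], 'joint_vel': [-0.0001, -0.0011, 0.0001, -0.0007, -0.0014, 0.0003, 0.0007], 'joint_torque': [-0.0005, -67.0446, 1.0248, -31.6219, 0.0156, 0.0122, -0.0], 'tcp_pos': [177.8911, 598.5639, 197.8276], 'eef_rot': [-0.0, 0.1439, 0.9896, -0.0008], 'force': [0.0898, 0.5754, 0.1465], 'torque': [-0.0777, -0.0043, -0.0216], 'gripper_force': 0.0, 'finger_gap': 0.9998}
scene [[-0.328, 0.945, -0.001], [0.795, 0.275, -0.541], [-0.511, -0.178, -0.841]] [-114. -422. 1283.] 397.341394286859 250.2070243927019 192.06293373953878
top [[0.008, -1.0, 0.006], [-0.98, -0.009, -0.2], [0.2, -0.004, -0.98]] [ 286.  551. 1299.] 498.88413314120055 251.10253462863912 189.05882481978261
```

View pics/scene0.png

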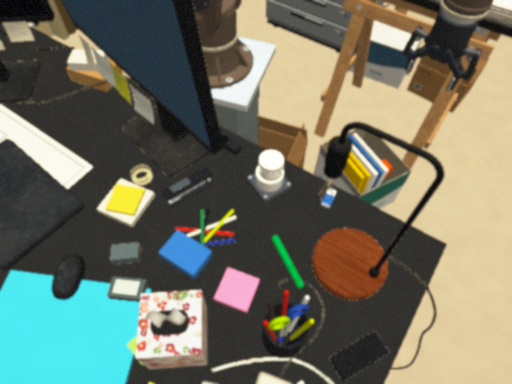

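View pics/top0.png

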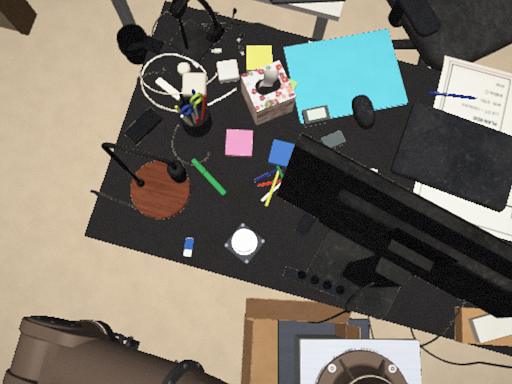

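Scene view: the cup is at about (270,157), on the holder at (268,185). The monitor is to its left and the lamp to its right. Top view: cup at (244,241), eraser at (188,246), pen at (208,177), pencils at (268,185), lamp head at about (176,172), and the monitor's near end at about (290,165).

```bash
cat > h.py <<'E'
import numpy as np, cv2
def load(n): return dict(np.load(n))
def ray(s,u,v):
    d=s["R"].T@np.array([(u-s["cx"])/s["fx"],(v-s["cy"])/s["fy"],1.]); return -s["R"].T@s["t"],d
def onz(s,u,v,z):
    c,d=ray(s,u,v); return c+d*(z-c[2])/d[2]
def cloud(s):
    v,u=np.mgrid[:384,:512]; z=s["range_z"].astype(float)
    P=np.stack([(u-s["cx"])/s["fx"]*z,(v-s["cy"])/s["fy"]*z,z],-1)
    P=(P-s["t"])@s["R"]; P[z==0]=np.nan; return P
E
python3 - <<'E'
from h import *
for n in("top","scene"):
    s=load(n+"0.npz"); P=cloud(s); c=s["color"].astype(int)
    h=P[...,2]; 
    g=onz(s,*((244,241) if n=="top" else (270,157)),112); print(n,"guess",g)
    near=np.hypot(P[...,0]-g[0],P[...,1]-g[1])<60
    m=near&(h>104)&(h<122)&(c.min(-1)>120)
    cs,_=cv2.findContours(m.astype(np.uint8),0,1); k=max(cs,key=cv2.contourArea)
    e=cv2.fitEllipse(k); print(" ell",e,"ctr z112",onz(s,*e[0],112), "h",np.nanmedian(h[m]),"mean",P[m].mean(0))
    f=near&(np.nan_to_num(h)>15)&(h<32); 
    if f.any():
        q=P[f][:,:2].astype(np.float32); print(" holder",cv2.minAreaRect(q))
    for nm,z in (("mon",(200,600)),):
        w=(h>z[0])&(h<z[1])&(abs(P[...,0]-g[0])<350)&(abs(P[...,1]-g[1])<400)
        q=P[w]; lft=q[q[:,1]<g[1]]; r=q[q[:,1]>g[1]]
        for t,qq in(("right",lft),("left",r)):
            if len(qq): print(" ",t,len(qq),"min",qq.min(0).round(),"max",qq.max(0).round(),"nearest",qq[np.argsort(np.hypot(*(qq[:,:2]-g[:2]).T))[:200:60]].round().tolist())
    # objects on desk near
    w=(h>8)&(h<60)&(np.hypot(P[...,0]-g[0],P[...,1]-g[1])<260)
    nl,L,st,ct=cv2.connectedComponentsWithStats(w.astype(np.uint8))
    for i in range(1,nl):
        if st[i,4]>25: q=P[L==i]; print("  obj",ct[i].round(),st[i,4],q.min(0).round(),q.max(0).round())
E
```

```text
top guess [401.35384995 308.3422232  112.        ]
 ell ((243.59375, 240.1311492919922), (21.496936798095703, 22.00227928161621), 10.157748222351074) ctr z112 [403.55314909 309.40027967 112.        ] h 110.85157314815353 mean [403.77015877 309.36481346 110.78495252]
 holder ((404.2246398925781, 307.52117919921875), (84.29981231689453, 83.63025665283203), 51.98602294921875)
  right 15696 min [ 77. -92. 200.] max [543. 232. 569.] nearest [[495.0, 231.0, 236.0], [499.0, 226.0, 300.0], [492.0, 215.0, 301.0], [504.0, 224.0, 369.0]]
  left 1607 min [156. 433. 203.] max [569. 663. 600.] nearest [[518.0, 436.0, 326.0], [524.0, 434.0, 339.0], [518.0, 446.0, 208.0], [511.0, 457.0, 327.0]]
  obj [241. 154.] 69 [651. 292.  10.] [661. 360.  21.]
  obj [273. 176.] 459 [508. 189.   8.] [651. 280.  35.]
  obj [211. 180.] 220 [540. 361.   8.] [627. 448.  24.]
  obj [174. 201.] 876 [470. 461.   9.] [584. 557.  35.]
  obj [305. 224.] 256 [426. 114.   8.] [487. 169.  48.]
  obj [245. 246.] 462 [349. 252.  11.] [461. 361.  60.]
  obj [318. 268.] 1218 [273.  49.   8.] [441. 202.  40.]
  obj [188. 247.] 13
[... 536 characters left out ...]
.0, 232.0, 248.0], [507.0, 229.0, 374.0]]
  left 6415 min [148. 437. 200.] max [572. 673. 457.] nearest [[517.0, 439.0, 363.0], [526.0, 445.0, 370.0], [528.0, 449.0, 369.0], [529.0, 451.0, 374.0]]
  obj [231. 144.] 248 [292. 138.   8.] [343. 206.  35.]
  obj [187. 156.] 607 [321.  49.   8.] [462. 125.  14.]
  obj [188. 185.] 762 [427.  83.   8.] [546. 172.  49.]
  obj [269. 188.] 651 [380. 256.   8.] [460. 367.  60.]
  obj [329. 198.] 141 [367. 451.   8.] [418. 477.  18.]
  obj [209. 233.] 927 [509. 144.   8.] [649. 286.  34.]
  obj [333. 245.] 1081 [470. 464.   8.] [595. 556.  33.]
  obj [285. 256.] 325 [541. 364.   8.] [624. 446.  21.]
  obj [236. 272.] 46 [652. 293.  12.] [657. 342.  20.]
```

```bash
python3 -m jog '{"plan":[{"dx":-0.008,"dy":-0.005,"rz":0.04},{"dx":-0.023,"dy":-0.016,"rz":0.12},{"dx":-0.045,"dy":-0.032,"rz":0.22},{"dx":-0.070,"dy":-0.05,"rz":0.34},{"dx":-0.1,"dy":-0.071,"rz":0.46},{"dx":-0.13,"dy":-0.092,"rz":0.58},{"dx":-0.16,"dy":-0.113,"rz":0.70},{"dx":-0.185,"dy":-0.131,"rz":0.80},{"dx":-0.2,"dy":-0.141,"rz":0.86},{"dx":-0.2,"dy":-0.141,"rz":0.86}]}'; python3 -c "
from rig import robot;import numpy as np
o=robot.get_obs();print(np.round(o['joints'],3),np.round(o['eef_rot'],4))"
```

```text
[-1.385  0.435  0.025  1.574 -0.012  1.134 -0.075] [-0.000e+00  1.439e-01  9.896e-01 -7.000e-04]validation failed for argument at $.pl...
```

```bash
python3 -m jog '{"plan":[{"rx":0,"ry":0,"rz":0.04,"dx":-0.008,"dy":-0.005,"dz":0,"hand":0.085}]}'; python3 -m jog --help | head -30; python3 -c "
from rig import robot;import numpy as np
o=robot.get_obs();print(np.round(o['joints'],3),np.round(o['eef_rot'],4))"
```

```text
time: 0.2
tcp_pos: [183.1, 592.2, 198.0]
eef_rot: [-0.0, 0.163, 0.987, -0.0]
force: [0.1, 0.4, -0.1]
finger_gap: 0.994
gripper_force: 0.0
[-1.38   0.427  0.034  1.587 -0.016  1.129 -0.1  ] [-4.000e-04  1.634e-01  9.866e-01 -4.000e-04]invalid input: not JSON, or not a number
```

```bash
python3 -m jog '{"plan":[{"rx":0,"ry":0,"rz":0.08,"dx":-0.015,"dy":-0.010,"dz":0,"hand":0.085},{"rx":0,"ry":0,"rz":0.18,"dx":-0.037,"dy":-0.025,"dz":0,"hand":0.085},{"rx":0,"ry":0,"rz":0.3,"dx":-0.062,"dy":-0.041,"dz":0,"hand":0.085},{"rx":0,"ry":0,"rz":0.42,"dx":-0.090,"dy":-0.060,"dz":0,"hand":0.085},{"rx":0,"ry":0,"rz":0.54,"dx":-0.12,"dy":-0.08,"dz":0,"hand":0.085},{"rx":0,"ry":0,"rz":0.66,"dx":-0.15,"dy":-0.1,"dz":0,"hand":0.085},{"rx":0,"ry":0,"rz":0.76,"dx":-0.175,"dy":-0.117,"dz":0,"hand":0.085},{"rx":0,"ry":0,"rz":0.84,"dx":-0.19,"dy":-0.127,"dz":0,"hand":0.085},{"rx":0,"ry":0,"rz":0.88,"dx":-0.2,"dy":-0.133,"dz":0,"hand":0.085},{"rx":0,"ry":0,"rz":0.88,"dx":-0.2,"dy":-0.133,"dz":0,"hand":0.085}]}'; cat >> h.py <<'E'
def state(tx,ty,tz,axis_deg):
    "joints, closing-axis angle and the tool-frame shift (mm) to a world target"
    from rig import robot
    from scipy.spatial.transform import Rotation as Ro
    o=robot.get_obs(); w,x,y,z=o["eef_rot"]; M=Ro.from_quat([x,y,z,w]).as_matrix()
    a=np.degrees(np.arctan2(M[1,1],M[0,1]))
    print("q",np.round(o["joints"],2),"t",round(o["time"],2),"tcp",np.round(o["tcp_pos"],1),"axis",round(a,1),"tilt z",np.round(M[:,2],4),"F",np.round(o["force"],1))
    print("shift tool",np.round(M.T@(np.array([tx,ty,tz])-o["tcp_pos"]),1),"rz",round(np.radians(a-axis_deg),3))
E
python3 -c "
from h import *
state(404.5,311,180,-15)"
```

```text
time: 1.2
tcp_pos: [331.7, 400.1, 198.7]
eef_rot: [0.0, 0.57, 0.822, -0.0]
force: [0.5, -0.0, -0.1]
finger_gap: 0.995
gripper_force: 0.0
q [-1.21  0.26  0.28  1.84 -0.08  1.05 -0.53] t 1.2 tcp [331.7 400.1 198.7] axis 20.5 tilt z [ 3.e-04 -2.e-04 -1.e+00] F [ 0.5 -0.  -0.1]
shift tool [-109.    36.9   18.7] rz 0.62
```

```bash
python3 -m jog '{"plan":[{"rx":0,"ry":0,"rz":0.06,"dx":-0.010,"dy":0.003,"dz":0,"hand":0.085},{"rx":0,"ry":0,"rz":0.16,"dx":-0.025,"dy":0.008,"dz":0,"hand":0.085},{"rx":0,"ry":0,"rz":0.28,"dx":-0.045,"dy":0.015,"dz":0,"hand":0.085},{"rx":0,"ry":0,"rz":0.38,"dx":-0.065,"dy":0.022,"dz":0,"hand":0.085},{"rx":0,"ry":0,"rz":0.48,"dx":-0.085,"dy":0.029,"dz":0,"hand":0.085},{"rx":0,"ry":0,"rz":0.56,"dx":-0.1,"dy":0.034,"dz":0,"hand":0.085},{"rx":0,"ry":0,"rz":0.62,"dx":-0.109,"dy":0.037,"dz":0,"hand":0.085},{"rx":0,"ry":0,"rz":0.62,"dx":-0.109,"dy":0.037,"dz":0,"hand":0.085},{"rx":0,"ry":0,"rz":0.62,"dx":-0.109,"dy":0.037,"dz":0,"hand":0.085}]}'; python3 - <<'E'
from h import *
from rig import snapshot
state(404.5,311,73,-15)
a=[]
for n in("wrist","top","scene"):
    s=snapshot(n); np.savez(n+"1.npz",**s); a.append(s["color"][...,::-1])
cv2.imwrite("pics/c1.png",cv2.resize(np.hstack(a),(1600,400))[:, :1600] if 0 else np.vstack([np.hstack([cv2.resize(x,(400,300)) for x in a[:2]]),np.hstack([cv2.resize(a[2],(400,300)),cv2.resize(a[2][100:250,180:380],(400,300))])]))
s=load("wrist1.npz"); P=cloud(s); h=P[...,2]
m=(h>104)&(h<120)&(np.hypot(P[...,0]-404,P[...,1]-311)<60)
cs,_=cv2.findContours(m.astype(np.uint8),0,1)
if cs:
    k=max(cs,key=cv2.contourArea); e=cv2.minEnclosingCircle(k); print(e,cv2.contourArea(k)); print(onz(s,*e[0],112)); e=cv2.fitEllipse(k); print(e,onz(s,*e[0],112),np.median(h[m]))
E
```

```text
time: 2.1
tcp_pos: [403.1, 313.9, 198.5]
eef_rot: [-0.0, 0.791, 0.612, -0.0]
force: [-0.2, 0.6, 0.1]
finger_gap: 0.997
gripper_force: 0.0
q [-1.13  0.25  0.45  1.87 -0.13  1.04 -0.88] t 2.1 tcp [403.1 313.9 198.5] axis -14.6 tilt z [-4.e-04  3.e-04 -1.e+00] F [-0.2  0.6  0.1]
shift tool [ -2.5   2.2 125.5] rz 0.008
((249.48992919921875, 188.986572265625), 30.91932487487793) 2869.5
[400.81648975 313.3069057  112.        ]
((249.54286193847656, 188.98257446289062), (60.159183502197266, 60.791473388671875), 76.62542724609375) [400.86532839 313.29822872 112.        ] 113.64051168203235
```

View pics/c1.png

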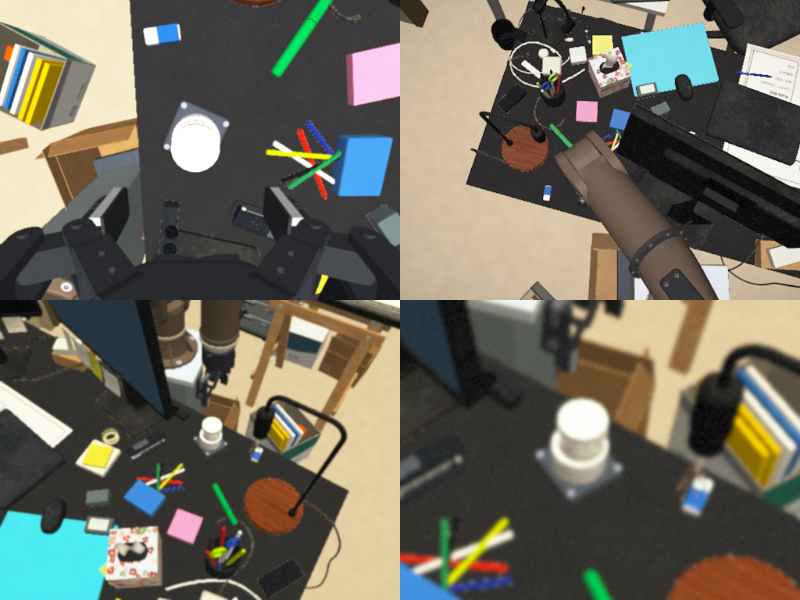

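Wrist view: the cup is at about (195,140) in the tile, standing clear beyond the open fingers. The fingers are over the bottle, with the lamp and monitor well to either side. I'll descend over the cup.

```bash
python3 -m jog '{"plan":[{"rx":0,"ry":0,"rz":0,"dx":-0.001,"dy":0.001,"dz":0.008,"hand":0.085},{"rx":0,"ry":0,"rz":0,"dx":-0.002,"dy":0.001,"dz":0.024,"hand":0.085},{"rx":0,"ry":0,"rz":0,"dx":-0.002,"dy":0.001,"dz":0.044,"hand":0.085},{"rx":0,"ry":0,"rz":0,"dx":-0.002,"dy":0.001,"dz":0.064,"hand":0.085},{"rx":0,"ry":0,"rz":0,"dx":-0.002,"dy":0.001,"dz":0.084,"hand":0.085},{"rx":0,"ry":0,"rz":0,"dx":-0.002,"dy":0.001,"dz":0.1,"hand":0.085},{"rx":0,"ry":0,"rz":0,"dx":-0.002,"dy":0.001,"dz":0.113,"hand":0.085},{"rx":0,"ry":0,"rz":0,"dx":-0.002,"dy":0.001,"dz":0.121,"hand":0.085},{"rx":0,"ry":0,"rz":0,"dx":-0.002,"dy":0.001,"dz":0.125,"hand":0.085},{"rx":0,"ry":0,"rz":0,"dx":-0.002,"dy":0.001,"dz":0.125,"hand":0.085}]}' && python3 -m jog '{"plan":[{"rx":0,"ry":0,"rz":0,"dx":0,"dy":0,"dz":0,"hand":0.07},{"rx":0,"ry":0,"rz":0,"dx":0,"dy":0,"dz":0,"hand":0.064},{"rx":0,"ry":0,"rz":0,"dx":0,"dy":0,"dz":0,"hand":0.05},{"rx":0,"ry":0,"rz":0,"dx":0,"dy":0,"dz":0,"hand":0.04},{"rx":0,"ry":0,"rz":0,"dx":0,"dy":0,"dz":0,"hand":0.04},{"rx":0,"ry":0,"rz":0,"dx":0,"dy":0,"dz":0,"hand":0.04},{"rx":0,"ry":0,"rz":0,"dx":0,"dy":0,"dz":0,"hand":0.04}]}'
```

```text
time: 3.25
tcp_pos: [404.2, 310.5, 73.4]
eef_rot: [0.0, 0.792, 0.61, -0.0]
force: [1.1, -1.0, -0.2]
finger_gap: 0.994
gripper_force: 0.0
time: 3.95
tcp_pos: [406.8, 312.4, 77.6]
eef_rot: [-0.001, 0.792, 0.61, 0.003]
force: [-4.7, -5.5, 41.2]
finger_gap: 0.471
gripper_force: 20.4
```

```bash
python3 - <<'E'
from h import *
from rig import snapshot
a=[]
for n in("wrist","scene","top"):
    s=snapshot(n); np.savez(n+"2.npz",**s); a.append(s["color"][...,::-1])
cv2.imwrite("pics/c2.png",np.vstack([np.hstack([cv2.resize(a[0],(400,300)),cv2.resize(a[1][100:220,200:360],(400,300))]),np.hstack([cv2.resize(a[2][160:310,144:344],(400,300)),np.zeros((300,400,3),np.uint8)])]))
state(404,311,73,-15)
E
```

```text
q [-1.06  0.41  0.4   2.02 -0.23  0.75 -0.78] t 4.1 tcp [406.8 312.5  77.6] axis -14.8 tilt z [ 0.0043  0.0056 -1.    ] F [-5.2 -5.  41.5]
shift tool [-2.2 -2.4  4.6] rz 0.003
```

View pics/c2.png

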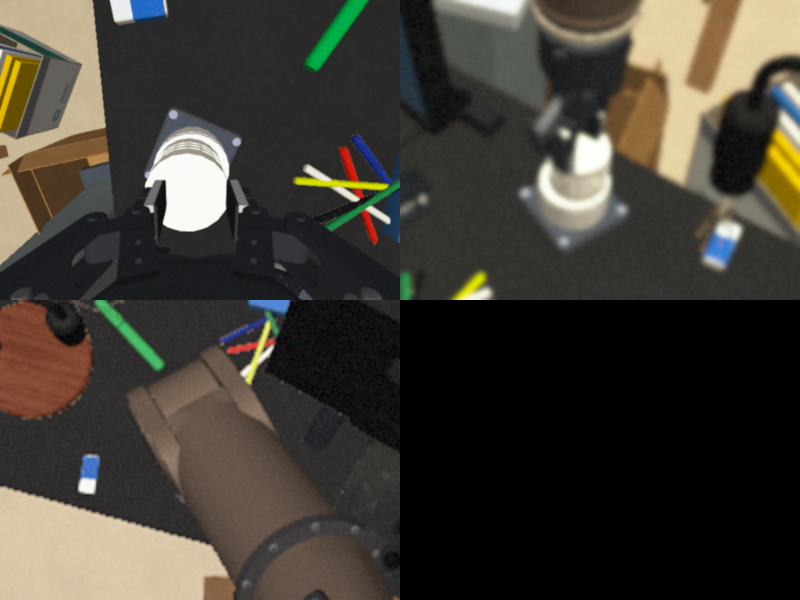

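The cup seems to have shifted: cap ribs show beyond it at about (190,140) in the wrist tile. I'll measure it by depth before acting.

```bash
python3 - <<'E'
from h import *
for n in("wrist","scene"):
    s=load(n+"2.npz"); P=cloud(s); c=s["color"].astype(int); h=P[...,2]
    near=np.hypot(P[...,0]-404,P[...,1]-311)<70
    w=near&(c.min(-1)>200)&(h>60)
    q=P[w]; print(n,len(q),q.min(0).round(),q.max(0).round())
    for lo in range(60,190,8):
        k=(q[:,2]>=lo)&(q[:,2]<lo+8)
        if k.sum()>5: print(lo,k.sum(),q[k].min(0).round()[:2],q[k].max(0).round()[:2])
    # plane fit on top surface
    t=w&(h>q[:,2].max()-25)
    if n=="wrist":
        for u in range(190,300,10): print("row col240",u,P[u,240].round(1),c[u,240])
        for v in range(170,320,10): print("col row250",v,P[250,v].round(1),c[250,v])
E
```

```text
wrist 8227 [371. 284.  61.] [435. 344. 152.]
60 806 [371. 296.] [435. 344.]
76 83 [380. 314.] [429. 342.]
84 102 [380. 316.] [429. 342.]
92 120 [376. 312.] [429. 342.]
108 7061 [374. 284.] [428. 342.]
148 47 [385. 314.] [432. 329.]
row col240 190 [407.3 340.6 101.3] [171 165 153]
row col240 200 [407.1 338.4 112.9] [248 251 247]
row col240 210 [405.7 333.1 112.7] [248 250 247]
row col240 220 [404.4 328.3 113.8] [248 250 247]
row col240 230 [402.7 322.4 112.4] [248 251 247]
row col240 240 [401.2 317.  112.6] [248 251 246]
row col240 250 [399.9 312.  113.9] [248 250 246]
row col240 260 [398.3 306.1 113.4] [248 250 245]
row col240 270 [396.6 300.1 113. ] [248 251 246]
row col240 280 [395.2 294.8 114. ] [248 250 244]
row col240 290 [393.6 289.1 114.6] [248 251 244]
col row250 170 [317.6 276.7   2.5] [43 42 44]
col row250 180 [376.2 327.7 132.2] [33 37 39]
col row250 190 [383.2 329.7 139.7] [108 108 107]
col row250 200 [387.4 328.6 139.7] [90 88 88]
col row250 210 [387.  320.1 122.9] [13 13 15]
col row250 220 [389.3 314.1 112.5] [248 251 246]
col row250 230 [394.6 313.  113.2] [248 251 246]
col row250 240 [399.9 312.  113.9] [248 250 246]
col row250 250 [404.9 310.3 113.2] [248 250 245]
col row250 260 [410.2 309.7 114.7] [249 251 246]
col row250 270 [415.2 307.9 113.7] [248 250 245]
col row250 280 [420.3 305.8 112.3] [248 250 245]
col row250 290 [425.4 307.4 118.1] [45 48 45]
col row250 300 [429.1 318.  140.7] [38 40 39]
col row250 310 [433.3 316.9 140.8] [111 112 110]
scene 291 [379. 278.  60.] [437. 343. 160.]
60 110 [391. 278.] [437. 343.]
68 6 [401. 286.] [419. 342.]
108 161 [379. 295.] [430. 341.]
```

```bash
python3 - <<'E'
from h import *
s=load("wrist2.npz"); a=s["color"][...,::-1]; cv2.imwrite("pics/c3.png",cv2.resize(a[170:340,120:370],(800,544),interpolation=cv2.INTER_CUBIC))
P=cloud(s)
for r in range(225,310,8): print(r,[(v,P[r,v].round().tolist()) for v in list(range(190,218,6))])
E
```

```text
225 [(190, [351.0, 304.0, 27.0]), (196, [382.0, 332.0, 114.0]), (202, [384.0, 330.0, 113.0]), (208, [388.0, 330.0, 114.0]), (214, [391.0, 329.0, 114.0])]
233 [(190, [377.0, 328.0, 114.0]), (196, [380.0, 327.0, 113.0]), (202, [386.0, 329.0, 122.0]), (208, [389.0, 329.0, 122.0]), (214, [389.0, 325.0, 114.0])]
241 [(190, [379.0, 327.0, 122.0]), (196, [384.0, 329.0, 130.0]), (202, [387.0, 329.0, 131.0]), (208, [389.0, 327.0, 127.0]), (214, [388.0, 321.0, 114.0])]
249 [(190, [383.0, 330.0, 139.0]), (196, [386.0, 329.0, 139.0]), (202, [388.0, 329.0, 139.0]), (208, [388.0, 324.0, 129.0]), (214, [387.0, 316.0, 114.0])]
257 [(190, [384.0, 329.0, 146.0]), (196, [387.0, 329.0, 146.0]), (202, [389.0, 328.0, 146.0]), (208, [387.0, 320.0, 130.0]), (214, [385.0, 311.0, 113.0])]
265 [(190, [385.0, 329.0, 152.0]), (196, [387.0, 327.0, 150.0]), (202, [388.0, 324.0, 146.0]), (208, [386.0, 317.0, 132.0]), (214, [384.0, 307.0, 114.0])]
273 [(190, [388.0, 330.0, 161.0]), (196, [387.0, 325.0, 152.0]), (202, [387.0, 322.0, 147.0]), (208, [385.0, 313.0, 132.0]), (214, [383.0, 303.0, 114.0])]
281 [(190, [389.0, 330.0, 166.0]), (196, [386.0, 322.0, 152.0]), (202, [386.0, 318.0, 148.0]), (208, [384.0, 309.0, 132.0]), (214, [381.0, 298.0, 114.0])]
289 [(190, [392.0, 333.0, 177.0]), (196, [385.0, 318.0, 152.0]), (202, [385.0, 315.0, 148.0]), (208, [340.0, 227.0, 2.0]), (214, [380.0, 293.0, 114.0])]
297 [(190, [393.0, 333.0, 182.0]), (196, [394.0, 332.0, 181.0]), (202, [385.0, 312.0, 150.0]), (208, [337.0, 217.0, 1.0]), (214, [343.0, 216.0, 1.0])]
305 [(190, [394.0, 333.0, 186.0]), (196, [395.0, 332.0, 185.0]), (202, [384.0, 309.0, 151.0]), (208, [334.0, 209.0, 1.0]), (214, [340.0, 208.0, 2.0])]
```

View pics/c3.png

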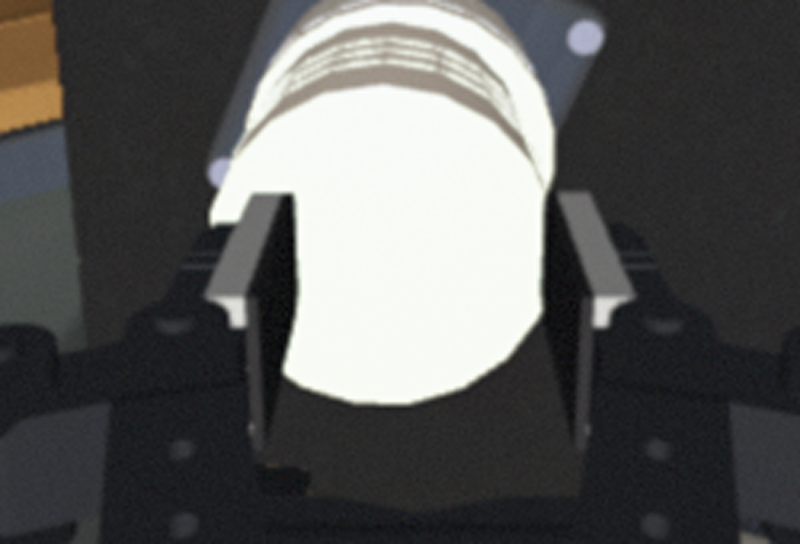

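The wrist crop shows the pads (faces at px 295 and 545) standing on top of the cup, not around it. Their tips are about 36 mm higher than the TCP reading suggests. I'll open, rise, and measure tip height against the TCP reading.

```bash
python3 -m jog '{"plan":[{"rx":0,"ry":0,"rz":0,"dx":0,"dy":0,"dz":-0.004,"hand":0.04},{"rx":0,"ry":0,"rz":0,"dx":0,"dy":0,"dz":-0.015,"hand":0.04},{"rx":0,"ry":0,"rz":0,"dx":0,"dy":0,"dz":-0.03,"hand":0.04},{"rx":0,"ry":0,"rz":0,"dx":0,"dy":0,"dz":-0.04,"hand":0.04},{"rx":0,"ry":0,"rz":0,"dx":0,"dy":0,"dz":-0.04,"hand":0.04}]}'; python3 - <<'E'
from h import *
from rig import snapshot
state(404,311,73,-15)
for n in("wrist","scene"):
    s=snapshot(n); np.savez(n+"3.npz",**s); cv2.imwrite(f"pics/{n}3.png",s["color"][...,::-1])
s=load("wrist3.npz"); P=cloud(s)
for r in range(205,260,5): print(r,[(v,P[r,v].round().tolist()) for v in (196,202,208,290,296)])
s=load("scene3.npz"); P=cloud(s); c=s["color"].astype(int)
m=(np.hypot(P[...,0]-404,P[...,1]-311)<80)&(P[...,2]>100)&(c.max(-1)<160)
q=P[m]; print("scene dark",np.percentile(q[:,2],[0,1,3,5,10]).round(), "cup",np.nanmedian(P[...,2][(np.hypot(P[...,0]-404,P[...,1]-311)<25)&(c.min(-1)>200)]))
cv2.imwrite("pics/c4.png",np.hstack([cv2.resize(load("wrist3.npz")["color"][...,::-1],(400,300)),cv2.resize(s["color"][90:210,190:350,::-1],(400,300))]))
E
```

```text
time: 4.6
tcp_pos: [405.0, 311.3, 115.1]
eef_rot: [-0.0, 0.792, 0.61, 0.001]
force: [0.2, 1.0, -0.7]
finger_gap: 0.47
gripper_force: 0.0
q [-1.09  0.35  0.42  1.98 -0.19  0.84 -0.82] t 4.6 tcp [405.  311.3 115.1] axis -14.8 tilt z [ 0.0018  0.002  -1.    ] F [ 0.2  1.  -0.7]
shift tool [-0.6 -1.  42.1] rz 0.004
205 [(196, [349.0, 308.0, 27.0]), (202, [355.0, 307.0, 28.0]), (208, [380.0, 329.0, 114.0]), (290, [438.0, 276.0, 1.0]), (296, [444.0, 275.0, 2.0])]
210 [(196, [348.0, 303.0, 27.0]), (202, [376.0, 327.0, 114.0]), (208, [379.0, 326.0, 114.0]), (290, [436.0, 271.0, 1.0]), (296, [443.0, 269.0, 1.0])]
215 [(196, [339.0, 291.0, 1.0]), (202, [375.0, 324.0, 114.0]), (208, [378.0, 322.0, 113.0]), (290, [435.0, 265.0, 1.0]), (296, [441.0, 264.0, 1.0])]
220 [(196, [337.0, 286.0, 2.0]), (202, [374.0, 320.0, 113.0]), (208, [377.0, 319.0, 113.0]), (290, [434.0, 260.0, 1.0]), (296, [440.0, 259.0, 3.0])]
225 [(196, [335.0, 280.0, 1.0]), (202, [372.0, 316.0, 113.0]), (208, [377.0, 316.0, 114.0]), (290, [433.0, 254.0, 0.0]), (296, [439.0, 254.0, 3.0])]
230 [(196, [334.0, 275.0, 3.0]), (202, [3
[... 241 characters left out ...]
, [428.0, 317.0, 162.0])]
240 [(196, [382.0, 328.0, 167.0]), (202, [385.0, 328.0, 166.0]), (208, [387.0, 327.0, 166.0]), (290, [nan, nan, nan]), (296, [427.0, 317.0, 167.0])]
245 [(196, [383.0, 328.0, 173.0]), (202, [386.0, 328.0, 172.0]), (208, [387.0, 325.0, 167.0]), (290, [424.0, 310.0, 157.0]), (296, [427.0, 317.0, 172.0])]
250 [(196, [384.0, 328.0, 177.0]), (202, [387.0, 327.0, 177.0]), (208, [386.0, 322.0, 167.0]), (290, [424.0, 308.0, 158.0]), (296, [426.0, 315.0, 174.0])]
255 [(196, [385.0, 327.0, 181.0]), (202, [387.0, 327.0, 182.0]), (208, [386.0, 320.0, 167.0]), (290, [423.0, 305.0, 158.0]), (296, [425.0, 314.0, 177.0])]
scene dark [101. 170. 203. 220. 255.] cup 111.50899131215493
```

View pics/c4.png

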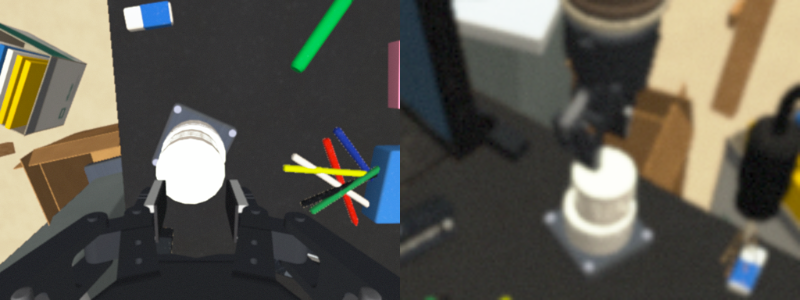

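The tips sit at z≈153 with the TCP reading at 115, so they are about 38 mm above the reading. The x and y agree. The cup is undisturbed (wrist tile (190,170), top at z 113). I'll allow for the offset and descend to TCP z≈38.

```bash
python3 -m jog '{"plan":[{"rx":0,"ry":0,"rz":0,"dx":0,"dy":-0.001,"dz":-0.01,"hand":0.085},{"rx":0,"ry":0,"rz":0,"dx":0,"dy":-0.001,"dz":-0.015,"hand":0.085},{"rx":0,"ry":0,"rz":0,"dx":0,"dy":-0.001,"dz":-0.015,"hand":0.085},{"rx":0,"ry":0,"rz":0,"dx":0,"dy":-0.001,"dz":-0.015,"hand":0.085},{"rx":0,"ry":0,"rz":0,"dx":0,"dy":-0.001,"dz":-0.015,"hand":0.085},{"rx":0,"ry":0,"rz":0,"dx":0,"dy":-0.001,"dz":0,"hand":0.085},{"rx":0,"ry":0,"rz":0,"dx":0,"dy":-0.001,"dz":0.01,"hand":0.085},{"rx":0,"ry":0,"rz":0,"dx":0,"dy":-0.001,"dz":0.02,"hand":0.085},{"rx":0,"ry":0,"rz":0,"dx":0,"dy":-0.001,"dz":0.03,"hand":0.085}]}' && python3 -m jog '{"plan":[{"rx":0,"ry":0,"rz":0,"dx":0,"dy":0,"dz":0.008,"hand":0.085},{"rx":0,"ry":0,"rz":0,"dx":0,"dy":0,"dz":0.016,"hand":0.085},{"rx":0,"ry":0,"rz":0,"dx":0,"dy":0,"dz":0.024,"hand":0.085},{"rx":0,"ry":0,"rz":0,"dx":0,"dy":0,"dz":0.032,"hand":0.085},{"rx":0,"ry":0,"rz":0,"dx":0,"dy":0,"dz":0.039,"hand":0.085},{"rx":0,"ry":0,"rz":0,"dx":0,"dy":0,"dz":0.044,"hand":0.085},{"rx":0,"ry":0,"rz":0,"dx":0,"dy":0,"dz":0.047,"hand":0.085},{"rx":0,"ry":0,"rz":0,"dx":0,"dy":0,"dz":0.047,"hand":0.085}]}'
```

```text
time: 5.6
tcp_pos: [403.2, 310.7, 82.7]
eef_rot: [0.0, 0.792, 0.61, -0.0]
force: [-0.7, -0.2, -0.4]
finger_gap: 0.994
gripper_force: 0.0
time: 6.4
tcp_pos: [403.1, 310.7, 36.3]
eef_rot: [0.0, 0.792, 0.61, -0.0]
force: [0.2, 0.4, 0.2]
finger_gap: 0.997
gripper_force: 0.0
```

Clear, no contact. Closing.

```bash
python3 -m jog '{"plan":[{"rx":0,"ry":0,"rz":0,"dx":0,"dy":0,"dz":0,"hand":0.07},{"rx":0,"ry":0,"rz":0,"dx":0,"dy":0,"dz":0,"hand":0.064},{"rx":0,"ry":0,"rz":0,"dx":0,"dy":0,"dz":0,"hand":0.056},{"rx":0,"ry":0,"rz":0,"dx":0,"dy":0,"dz":0,"hand":0.05},{"rx":0,"ry":0,"rz":0,"dx":0,"dy":0,"dz":0,"hand":0.04},{"rx":0,"ry":0,"rz":0,"dx":0,"dy":0,"dz":0,"hand":0.04},{"rx":0,"ry":0,"rz":0,"dx":0,"dy":0,"dz":0,"hand":0.04}]}'
```

```text
time: 7.1
tcp_pos: [403.4, 311.1, 37.3]
eef_rot: [-0.0, 0.792, 0.61, 0.0]
force: [-2.5, -0.7, 7.6]
finger_gap: 0.669
gripper_force: 62.5
```

Gripped at 57 mm with 62 N. Lifting.

```bash
python3 -m jog '{"plan":[{"rx":0,"ry":0,"rz":0,"dx":0,"dy":0,"dz":-0.002,"hand":0.04},{"rx":0,"ry":0,"rz":0,"dx":0,"dy":0,"dz":-0.007,"hand":0.04},{"rx":0,"ry":0,"rz":0,"dx":0,"dy":0,"dz":-0.015,"hand":0.04},{"rx":0,"ry":0,"rz":0,"dx":0,"dy":0,"dz":-0.025,"hand":0.04},{"rx":0,"ry":0,"rz":0,"dx":0,"dy":0,"dz":-0.036,"hand":0.04},{"rx":0,"ry":0,"rz":0,"dx":0,"dy":0,"dz":-0.047,"hand":0.04},{"rx":0,"ry":0,"rz":0,"dx":0,"dy":0,"dz":-0.055,"hand":0.04},{"rx":0,"ry":0,"rz":0,"dx":0,"dy":0,"dz":-0.06,"hand":0.04},{"rx":0,"ry":0,"rz":0,"dx":0,"dy":0,"dz":-0.06,"hand":0.04}]}'; python3 - <<'E'
from h import *
from rig import snapshot
state(435,393,97,-15)
for n in("wrist","scene"):
    s=snapshot(n); np.savez(n+"4.npz",**s)
w=load("wrist4.npz");s=load("scene4.npz"); P=cloud(w)
m=(np.hypot(P[...,0]-404,P[...,1]-311)<35)&(w["color"].min(-1)>200)&(P[...,2]>140); print("cup top",np.median(P[m],0),m.sum())
cv2.imwrite("pics/c5.png",np.hstack([cv2.resize(w["color"][...,::-1],(400,300)),cv2.resize(s["color"][90:210,190:350,::-1],(400,300))]))
E
```

```text
time: 8.0
tcp_pos: [403.6, 311.2, 97.4]
eef_rot: [-0.0, 0.792, 0.61, 0.001]
force: [-0.5, 0.2, 0.5]
finger_gap: 0.665
gripper_force: 63.8
q [-1.08  0.38  0.41  2.   -0.21  0.8  -0.8 ] t 8.0 tcp [403.6 311.2  97.4] axis -14.8 tilt z [ 9.0e-04  1.1e-03 -1.0e+00] F [-0.5  0.2  0.5]
shift tool [87.1  9.5  0.5] rz 0.004
cup top [404.5981075  317.26727127 173.65938255] 12677
```

View pics/c5.png

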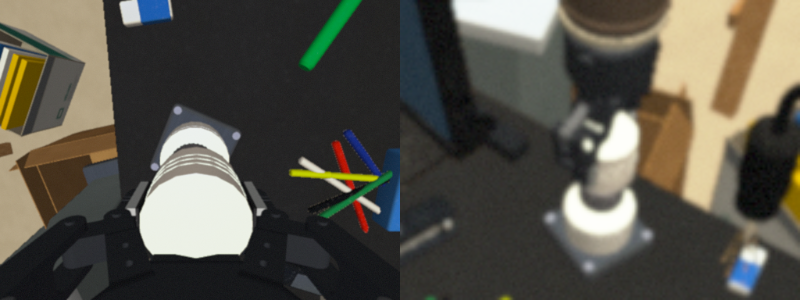

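The cup is held level with its top at z≈173. The grey cap shows under it at (605,185) in the scene tile. Carrying it to (435,393), left of the holder.

```bash
python3 -m jog '{"plan":[{"rx":0,"ry":0,"rz":0,"dx":0.004,"dy":0,"dz":0,"hand":0.04},{"rx":0,"ry":0,"rz":0,"dx":0.013,"dy":0.001,"dz":0,"hand":0.04},{"rx":0,"ry":0,"rz":0,"dx":0.027,"dy":0.003,"dz":0,"hand":0.04},{"rx":0,"ry":0,"rz":0,"dx":0.043,"dy":0.005,"dz":0,"hand":0.04},{"rx":0,"ry":0,"rz":0,"dx":0.059,"dy":0.007,"dz":0,"hand":0.04},{"rx":0,"ry":0,"rz":0,"dx":0.073,"dy":0.008,"dz":0,"hand":0.04},{"rx":0,"ry":0,"rz":0,"dx":0.083,"dy":0.009,"dz":0,"hand":0.04},{"rx":0,"ry":0,"rz":0,"dx":0.087,"dy":0.009,"dz":0,"hand":0.04},{"rx":0,"ry":0,"rz":0,"dx":0.087,"dy":0.009,"dz":0,"hand":0.04}]}' && python3 -m jog '{"plan":[{"rx":0,"ry":0,"rz":0,"dx":0,"dy":0,"dz":0.006,"hand":0.04},{"rx":0,"ry":0,"rz":0,"dx":0,"dy":0,"dz":0.020,"hand":0.04},{"rx":0,"ry":0,"rz":0,"dx":0,"dy":0,"dz":0.037,"hand":0.04},{"rx":0,"ry":0,"rz":0,"dx":0,"dy":0,"dz":0.055,"hand":0.04},{"rx":0,"ry":0,"rz":0,"dx":0,"dy":0,"dz":0.072,"hand":0.04},{"rx":0,"ry":0,"rz":0,"dx":0,"dy":0,"dz":0.087,"hand":0.04},{"rx":0,"ry":0,"rz":0,"dx":0,"dy":0,"dz":0.099,"hand":0.04},{"rx":0,"ry":0,"rz":0,"dx":0,"dy":0,"dz":0.107,"hand":0.04},{"rx":0,"ry":0,"rz":0,"dx":0,"dy":0,"dz":0.110,"hand":0.04},{"rx":0,"ry":0,"rz":0,"dx":0,"dy":0,"dz":0.110,"hand":0.04}]}'; python3 - <<'E'
from h import *
from rig import snapshot
state(435,393,-25,-15)
w=snapshot("wrist"); P=cloud(w)
m=(np.hypot(P[...,0]-435,P[...,1]-393)<30)&(w["color"].min(-1)>200)&(P[...,2]>30); print("cup top",np.median(P[m],0),m.sum())
E
```

```text
time: 9.0
tcp_pos: [434.2, 393.2, 96.3]
eef_rot: [0.0, 0.792, 0.61, -0.0]
force: [-0.7, 0.9, -0.5]
finger_gap: 0.667
gripper_force: 63.8
time: 10.0
tcp_pos: [434.2, 392.6, -13.5]
eef_rot: [0.0, 0.792, 0.61, -0.0]
force: [0.8, -0.8, -0.4]
finger_gap: 0.665
gripper_force: 63.8
q [-1.05  0.64  0.33  1.89 -0.32  0.66 -0.79] t 10.0 tcp [434.2 392.6 -13.5] axis -14.8 tilt z [-1.e-04 -1.e-04 -1.e+00] F [ 0.8 -0.8 -0.4]
shift tool [ 0.6  0.6 11.5] rz 0.004
cup top [435.37435666 398.64442297  62.66731958] 12597
```

```bash
python3 -m jog '{"plan":[{"rx":0,"ry":0,"rz":0,"dx":0,"dy":0,"dz":0.003,"hand":0.04},{"rx":0,"ry":0,"rz":0,"dx":0,"dy":0,"dz":0.006,"hand":0.04},{"rx":0,"ry":0,"rz":0,"dx":0,"dy":0,"dz":0.008,"hand":0.04},{"rx":0,"ry":0,"rz":0,"dx":0,"dy":0,"dz":0.0095,"hand":0.04},{"rx":0,"ry":0,"rz":0,"dx":0,"dy":0,"dz":0.0105,"hand":0.04},{"rx":0,"ry":0,"rz":0,"dx":0,"dy":0,"dz":0.0105,"hand":0.04}]}' && python3 -m jog '{"plan":[{"rx":0,"ry":0,"rz":0,"dx":0,"dy":0,"dz":0.0005,"hand":0.04},{"rx":0,"ry":0,"rz":0,"dx":0,"dy":0,"dz":0.001,"hand":0.04},{"rx":0,"ry":0,"rz":0,"dx":0,"dy":0,"dz":0.001,"hand":0.04}]}'
```

```text
time: 10.65
tcp_pos: [434.1, 392.6, -24.0]
eef_rot: [-0.0, 0.792, 0.61, -0.0]
force: [0.4, -0.4, -0.6]
finger_gap: 0.664
gripper_force: 63.8
time: 10.95
tcp_pos: [434.3, 392.7, -24.6]
eef_rot: [-0.0, 0.792, 0.61, 0.0]
force: [-1.9, -0.1, 3.8]
finger_gap: 0.666
gripper_force: 64.1
```

Touchdown at about 4 N. Releasing gently and rising.

```bash
python3 -m jog '{"plan":[{"rx":0,"ry":0,"rz":0,"dx":0,"dy":0,"dz":0,"hand":0.056},{"rx":0,"ry":0,"rz":0,"dx":0,"dy":0,"dz":0,"hand":0.059},{"rx":0,"ry":0,"rz":0,"dx":0,"dy":0,"dz":0,"hand":0.062},{"rx":0,"ry":0,"rz":0,"dx":0,"dy":0,"dz":0,"hand":0.067},{"rx":0,"ry":0,"rz":0,"dx":0,"dy":0,"dz":0,"hand":0.072},{"rx":0,"ry":0,"rz":0,"dx":0,"dy":0,"dz":0,"hand":0.072}]}' && python3 -m jog '{"plan":[{"rx":0,"ry":0,"rz":0,"dx":0,"dy":0,"dz":-0.004,"hand":0.072},{"rx":0,"ry":0,"rz":0,"dx":0,"dy":0,"dz":-0.014,"hand":0.072},{"rx":0,"ry":0,"rz":0,"dx":0,"dy":0,"dz":-0.030,"hand":0.072},{"rx":0,"ry":0,"rz":0,"dx":0,"dy":0,"dz":-0.050,"hand":0.072},{"rx":0,"ry":0,"rz":0,"dx":0,"dy":0,"dz":-0.070,"hand":0.072},{"rx":0,"ry":0,"rz":0,"dx":0,"dy":0,"dz":-0.09,"hand":0.072},{"rx":0,"ry":0,"rz":0,"dx":0,"dy":0,"dz":-0.107,"hand":0.072},{"rx":0,"ry":0,"rz":0,"dx":0,"dy":0,"dz":-0.118,"hand":0.072},{"rx":0,"ry":0,"rz":0,"dx":0,"dy":0,"dz":-0.124,"hand":0.072},{"rx":0,"ry":0,"rz":0,"dx":0,"dy":0,"dz":-0.124,"hand":0.072}]}'; python3 - <<'E'
from h import *
from rig import snapshot
state(404,311,100,-15)
for n in("wrist","scene","top"):
    s=snapshot(n); np.savez(n+"5.npz",**s); P=cloud(s); c=s["color"].astype(int); h=P[...,2]
    for nm,ctr,z0,z in(("cup",(435,393),44,50),("cap",(404,311),97,104.5)):
        m=((np.hypot(P[...,0]-ctr[0],P[...,1]-ctr[1])<45)&(h>z0)&(h<z+6)&(c.max(-1)>90)).astype(np.uint8)
        cs,_=cv2.findContours(m,0,1)
        k=max(cs,key=cv2.contourArea) if cs else []
        if len(k)>8: e=cv2.fitEllipse(k); print(n,nm,np.round(e[1],1),onz(s,*e[0],z).round(1),np.median(h[m>0]).round(1))
E
```

```text
time: 11.55
tcp_pos: [434.2, 392.6, -24.9]
eef_rot: [0.0, 0.792, 0.61, -0.0]
force: [0.3, 0.4, -0.2]
finger_gap: 0.844
gripper_force: 0.0
time: 12.55
tcp_pos: [434.5, 392.9, 99.8]
eef_rot: [-0.0, 0.792, 0.61, 0.001]
force: [-0.0, 0.8, -0.6]
finger_gap: 0.839
gripper_force: 0.0
q [-1.11  0.49  0.4   1.81 -0.24  0.89 -0.86] t 12.55 tcp [434.5 392.9  99.8] axis -14.8 tilt z [ 8.e-04  1.e-03 -1.e+00] F [-0.   0.8 -0.6]
shift tool [-87.   -8.5  -0.3] rz 0.004
wrist cup [68.8 70. ] [433.6 394.6  50. ] 51.6
wrist cap [21.1 58. ] [405.7 328.1 104.5] 105.4
scene cup [20.  23.7] [438.5 394.7  50. ] 49.4
scene cap [15.6 18.2] [404.3 312.6 104.5] 104.1
```

Cup stands on the desk at (434,394), top at 50 mm. Moving above the cap and measuring it.

```bash
python3 -m jog '{"plan":[{"rx":0,"ry":0,"rz":0,"dx":-0.004,"dy":0,"dz":-0.003,"hand":0.072},{"rx":0,"ry":0,"rz":0,"dx":-0.013,"dy":-0.001,"dz":-0.01,"hand":0.072},{"rx":0,"ry":0,"rz":0,"dx":-0.027,"dy":-0.003,"dz":-0.02,"hand":0.072},{"rx":0,"ry":0,"rz":0,"dx":-0.043,"dy":-0.005,"dz":-0.03,"hand":0.072},{"rx":0,"ry":0,"rz":0,"dx":-0.059,"dy":-0.006,"dz":-0.035,"hand":0.072},{"rx":0,"ry":0,"rz":0,"dx":-0.073,"dy":-0.007,"dz":-0.035,"hand":0.072},{"rx":0,"ry":0,"rz":0,"dx":-0.083,"dy":-0.008,"dz":-0.035,"hand":0.072},{"rx":0,"ry":0,"rz":0,"dx":-0.087,"dy":-0.009,"dz":-0.035,"hand":0.072},{"rx":0,"ry":0,"rz":0,"dx":-0.087,"dy":-0.009,"dz":-0.035,"hand":0.072}]}'; python3 - <<'E'
from h import *
from rig import snapshot
a=[]
for n in("wrist","scene"):
    s=snapshot(n); np.savez(n+"6.npz",**s); P=cloud(s); c=s["color"].astype(int); h=P[...,2]; a.append(s["color"][...,::-1])
    for nm,ctr,z0,z in(("cap",(404,311),98,104.5),("shoulder",(404,311),55,62)):
        m=((np.hypot(P[...,0]-ctr[0],P[...,1]-ctr[1])<45)&(h>z0)&(h<z+6)&(c.max(-1)>90)).astype(np.uint8)
        cs,_=cv2.findContours(m,0,1); k=max(cs,key=cv2.contourArea)
        if len(k)>8: e=cv2.fitEllipse(k); print(n,nm,np.round(e[1],1),onz(s,*e[0],z).round(1),np.median(h[m>0]).round(1),np.median(c[m>0],0))
cv2.imwrite("pics/c6.png",np.hstack([cv2.resize(a[0],(400,300)),cv2.resize(a[1][90:210,190:350],(400,300))]))
state(403.5,311.5,40,-15)
E
```

```text
time: 13.6
tcp_pos: [402.9, 310.4, 133.9]
eef_rot: [-0.0, 0.792, 0.61, -0.0]
force: [0.4, 0.4, 0.4]
finger_gap: 0.84
gripper_force: 0.0
wrist cap [57.4 58.1] [399.9 312.2 104.5] 106.5 [175. 168. 169.]
wrist shoulder [70.4 75.1] [400.5 310.5  62. ] 63.7 [254. 254. 254.]
scene cap [15.6 17.7] [404.4 312.4 104.5] 104.1 [165.  156.5 150.5]
scene shoulder [22.3 25.6] [408.2 312.2  62. ] 61.4 [253. 253. 246.]
q [-1.1   0.33  0.44  1.96 -0.18  0.89 -0.83] t 13.7 tcp [403.3 311.3 134. ] axis -14.8 tilt z [ 0.e+00  1.e-04 -1.e+00] F [ 0.3 -0.5  0.7]
shift tool [ 0.2  0.2 94. ] rz 0.004
```

View pics/c6.png

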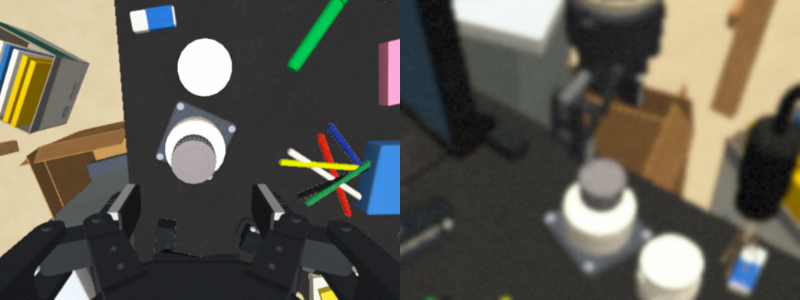

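The cap is uncovered, at (193,158) in the wrist tile. The cup stands mouth down clear of the holder and eraser. Descending around the cap.

```bash
python3 -m jog '{"plan":[{"rx":0,"ry":0,"rz":0,"dx":0,"dy":-0.001,"dz":0.007,"hand":0.072},{"rx":0,"ry":0,"rz":0,"dx":0,"dy":-0.001,"dz":0.020,"hand":0.072},{"rx":0,"ry":0,"rz":0,"dx":0,"dy":-0.001,"dz":0.034,"hand":0.072},{"rx":0,"ry":0,"rz":0,"dx":0,"dy":-0.001,"dz":0.048,"hand":0.072},{"rx":0,"ry":0,"rz":0,"dx":0,"dy":-0.001,"dz":0.062,"hand":0.072},{"rx":0,"ry":0,"rz":0,"dx":0,"dy":-0.001,"dz":0.075,"hand":0.072},{"rx":0,"ry":0,"rz":0,"dx":0,"dy":-0.001,"dz":0.085,"hand":0.072},{"rx":0,"ry":0,"rz":0,"dx":0,"dy":-0.001,"dz":0.091,"hand":0.072},{"rx":0,"ry":0,"rz":0,"dx":0,"dy":-0.001,"dz":0.094,"hand":0.072},{"rx":0,"ry":0,"rz":0,"dx":0,"dy":-0.001,"dz":0.094,"hand":0.072}]}' && python3 -m jog '{"plan":[{"rx":0,"ry":0,"rz":0,"dx":0,"dy":0,"dz":0,"hand":0.055},{"rx":0,"ry":0,"rz":0,"dx":0,"dy":0,"dz":0,"hand":0.048},{"rx":0,"ry":0,"rz":0,"dx":0,"dy":0,"dz":0,"hand":0.042},{"rx":0,"ry":0,"rz":0,"dx":0,"dy":0,"dz":0,"hand":0.03},{"rx":0,"ry":0,"rz":0,"dx":0,"dy":0,"dz":0,"hand":0.02},{"rx":0,"ry":0,"rz":0,"dx":0,"dy":0,"dz":0,"hand":0.02},{"rx":0,"ry":0,"rz":0,"dx":0,"dy":0,"dz":0,"hand":0.02},{"rx":0,"ry":0,"rz":0,"dx":0,"dy":0,"dz":0,"hand":0.02}]}'
```

```text
time: 14.7
tcp_pos: [402.3, 311.0, 39.9]
eef_rot: [0.0, 0.792, 0.61, -0.0]
force: [-0.2, 0.3, 0.2]
finger_gap: 0.847
gripper_force: 0.0
time: 15.5
tcp_pos: [402.0, 311.6, 40.9]
eef_rot: [-0.001, 0.792, 0.61, 0.0]
force: [-4.6, -0.8, 7.8]
finger_gap: 0.502
gripper_force: 59.5
```

```bash
python3 -m jog '{"plan":[{"rx":0,"ry":0,"rz":0,"dx":0,"dy":-0.0005,"dz":0.001,"hand":0.02},{"rx":0,"ry":0,"rz":0,"dx":0,"dy":-0.0005,"dz":0.002,"hand":0.02},{"rx":0,"ry":0,"rz":0,"dx":0,"dy":-0.0005,"dz":0.003,"hand":0.02},{"rx":0,"ry":0,"rz":0,"dx":0,"dy":-0.0005,"dz":0.004,"hand":0.02},{"rx":0,"ry":0,"rz":0,"dx":0,"dy":-0.0005,"dz":0.005,"hand":0.02},{"rx":0,"ry":0,"rz":0,"dx":0,"dy":-0.0005,"dz":0.006,"hand":0.02},{"rx":0,"ry":0,"rz":0,"dx":0,"dy":-0.0005,"dz":0.0065,"hand":0.02},{"rx":0,"ry":0,"rz":0,"dx":0,"dy":-0.0005,"dz":0.0065,"hand":0.02}]}'
```

```text
time: 16.3
tcp_pos: [402.0, 311.7, 35.0]
eef_rot: [-0.001, 0.792, 0.61, 0.001]
force: [-4.6, -1.9, 16.8]
finger_gap: 0.506
gripper_force: 60.5
```

Bottomed (5.9 mm, about 17 N). Turning anticlockwise while held down.

```bash
python3 -m jog '{"plan":[{"rx":0,"ry":0,"rz":-0.03,"dx":0,"dy":0,"dz":0,"hand":0.02},{"rx":0,"ry":0,"rz":-0.1,"dx":0,"dy":0,"dz":0,"hand":0.02},{"rx":0,"ry":0,"rz":-0.18,"dx":0,"dy":0,"dz":0,"hand":0.02},{"rx":0,"ry":0,"rz":-0.26,"dx":0,"dy":0,"dz":0,"hand":0.02},{"rx":0,"ry":0,"rz":-0.34,"dx":0,"dy":0,"dz":0,"hand":0.02},{"rx":0,"ry":0,"rz":-0.42,"dx":0,"dy":0,"dz":0,"hand":0.02},{"rx":0,"ry":0,"rz":-0.50,"dx":0,"dy":0,"dz":0,"hand":0.02},{"rx":0,"ry":0,"rz":-0.58,"dx":0,"dy":0,"dz":0,"hand":0.02},{"rx":0,"ry":0,"rz":-0.66,"dx":0,"dy":0,"dz":0,"hand":0.02},{"rx":0,"ry":0,"rz":-0.72,"dx":0,"dy":0,"dz":0,"hand":0.02}]}'; python3 -c "
from h import *
from rig import robot
state(402,311.5,35,67);print(robot.get_obs()['torque'])"
```

```text
time: 17.3
tcp_pos: [402.8, 312.9, 35.3]
eef_rot: [0.0, 0.525, 0.851, 0.002]
force: [-3.5, 1.2, 13.1]
finger_gap: 0.504
gripper_force: 59.9
q [-0.89  0.46  0.17  2.04 -0.12  0.65 -0.18] t 17.3 tcp [402.8 312.9  35.3] axis 26.7 tilt z [ 0.0023  0.0032 -1.    ] F [-3.5  1.2 13.1]
shift tool [-0.9 -1.3  0.3] rz -0.704
[ 0.21488783  0.57269891 -0.04694299]
```

```bash
python3 -m jog '{"plan":[{"rx":0,"ry":0,"rz":-0.05,"dx":0,"dy":0,"dz":0.0003,"hand":0.02},{"rx":0,"ry":0,"rz":-0.12,"dx":0,"dy":0,"dz":0.0005,"hand":0.02},{"rx":0,"ry":0,"rz":-0.20,"dx":0,"dy":0,"dz":0.0005,"hand":0.02},{"rx":0,"ry":0,"rz":-0.28,"dx":0,"dy":0,"dz":0.0005,"hand":0.02},{"rx":0,"ry":0,"rz":-0.36,"dx":0,"dy":0,"dz":0.0005,"hand":0.02},{"rx":0,"ry":0,"rz":-0.44,"dx":0,"dy":0,"dz":0.0005,"hand":0.02},{"rx":0,"ry":0,"rz":-0.52,"dx":0,"dy":0,"dz":0.0005,"hand":0.02},{"rx":0,"ry":0,"rz":-0.60,"dx":0,"dy":0,"dz":0.0005,"hand":0.02},{"rx":0,"ry":0,"rz":-0.68,"dx":0,"dy":0,"dz":0.0005,"hand":0.02},{"rx":0,"ry":0,"rz":-0.72,"dx":0,"dy":0,"dz":0.0005,"hand":0.02}]}'; python3 -c "
from h import *
from rig import robot
state(402,311.5,35,67);print(robot.get_obs()['torque'])"
```

```text
time: 18.3
tcp_pos: [402.1, 312.6, 35.0]
eef_rot: [0.0, 0.192, 0.981, 0.001]
force: [-5.5, -0.2, 19.9]
finger_gap: 0.505
gripper_force: 60.4
q [-0.74  0.46 -0.03  2.03  0.02  0.65  0.4 ] t 18.3 tcp [402.1 312.6  35. ] axis 67.9 tilt z [ 0.0014  0.0024 -1.    ] F [-5.5 -0.2 19.9]
shift tool [-0.3 -1.1  0. ] rz 0.016
[-0.3303362   1.2129084  -0.12242128]
```

82.7° done. Lifting slowly first.

```bash
python3 -m jog '{"plan":[{"rx":0,"ry":0,"rz":0,"dx":0,"dy":0,"dz":-0.002,"hand":0.02},{"rx":0,"ry":0,"rz":0,"dx":0,"dy":0,"dz":-0.004,"hand":0.02},{"rx":0,"ry":0,"rz":0,"dx":0,"dy":0,"dz":-0.006,"hand":0.02},{"rx":0,"ry":0,"rz":0,"dx":0,"dy":0,"dz":-0.008,"hand":0.02},{"rx":0,"ry":0,"rz":0,"dx":0,"dy":0,"dz":-0.01,"hand":0.02},{"rx":0,"ry":0,"rz":0,"dx":0,"dy":0,"dz":-0.0115,"hand":0.02},{"rx":0,"ry":0,"rz":0,"dx":0,"dy":0,"dz":-0.012,"hand":0.02}]}'
```

```text
time: 19.0
tcp_pos: [402.0, 311.1, 45.3]
eef_rot: [0.0, 0.193, 0.981, 0.0]
force: [-0.6, 0.4, -0.2]
finger_gap: 0.505
gripper_force: 60.8
```

```bash
python3 -m jog '{"plan":[{"rx":0,"ry":0,"rz":0,"dx":0,"dy":0,"dz":-0.004,"hand":0.02},{"rx":0,"ry":0,"rz":0,"dx":0,"dy":0,"dz":-0.012,"hand":0.02},{"rx":0,"ry":0,"rz":0,"dx":0,"dy":0,"dz":-0.023,"hand":0.02},{"rx":0,"ry":0,"rz":0,"dx":0,"dy":0,"dz":-0.036,"hand":0.02},{"rx":0,"ry":0,"rz":0,"dx":0,"dy":0,"dz":-0.049,"hand":0.02},{"rx":0,"ry":0,"rz":0,"dx":0,"dy":0,"dz":-0.061,"hand":0.02},{"rx":0,"ry":0,"rz":0,"dx":0,"dy":0,"dz":-0.070,"hand":0.02},{"rx":0,"ry":0,"rz":0,"dx":0,"dy":0,"dz":-0.075,"hand":0.02},{"rx":0,"ry":0,"rz":0,"dx":0,"dy":0,"dz":-0.0755,"hand":0.02},{"rx":0,"ry":0,"rz":0,"dx":0,"dy":0,"dz":-0.0755,"hand":0.02}]}'; python3 - <<'E'
from h import *
from rig import snapshot
a=[]
for n in("wrist","scene","top"):
    s=snapshot(n); np.savez(n+"7.npz",**s); a.append(s["color"][...,::-1])
    if n=="top": break
    P=cloud(s); c=s["color"].astype(int); h=P[...,2]
    m=(np.hypot(P[...,0]-404,P[...,1]-311)<40)&(h>165)&(h<200)&(c.min(-1)>120)
    print(n,m.sum(),np.nanmedian(P[m],0).round(1),np.nanpercentile(P[m],[5,95],axis=0).round())
    m=((np.hypot(P[...,0]-435,P[...,1]-393)<45)&(h>44)&(h<56)&(c.max(-1)>90))
    print(" cup",m.sum(),P[m].mean(0).round(1) if m.any() else 0)
cv2.imwrite("pics/c7.png",np.vstack([np.hstack([cv2.resize(a[0],(400,300)),cv2.resize(a[1][60:210,170:370],(400,300))]),np.hstack([cv2.resize(a[1],(400,300)),cv2.resize(a[2],(400,300))])]))
state(402,311.5,121,67)
E
```

```text
time: 20.0
tcp_pos: [401.7, 311.1, 120.4]
eef_rot: [-0.0, 0.193, 0.981, -0.0]
force: [0.8, 0.5, -0.5]
finger_gap: 0.502
gripper_force: 60.8
wrist 7702 [400.  311.8 185.6] [[382. 292. 182.]
 [418. 332. 187.]]
 cup 3395 [431.9 393.1  51.3]
scene 161 [407.  306.3 183.5] [[390. 293. 182.]
 [421. 321. 185.]]
 cup 407 [437.2 394.2  49.3]
q [-0.74  0.33 -0.03  1.95  0.01  0.86  0.4 ] t 20.15 tcp [401.5 310.9 120.1] axis 67.7 tilt z [-8.e-04 -7.e-04 -1.e+00] F [-0.1 -0.1  0.1]
shift tool [-0.2  0.7 -0.9] rz 0.012
```

View pics/c7.png

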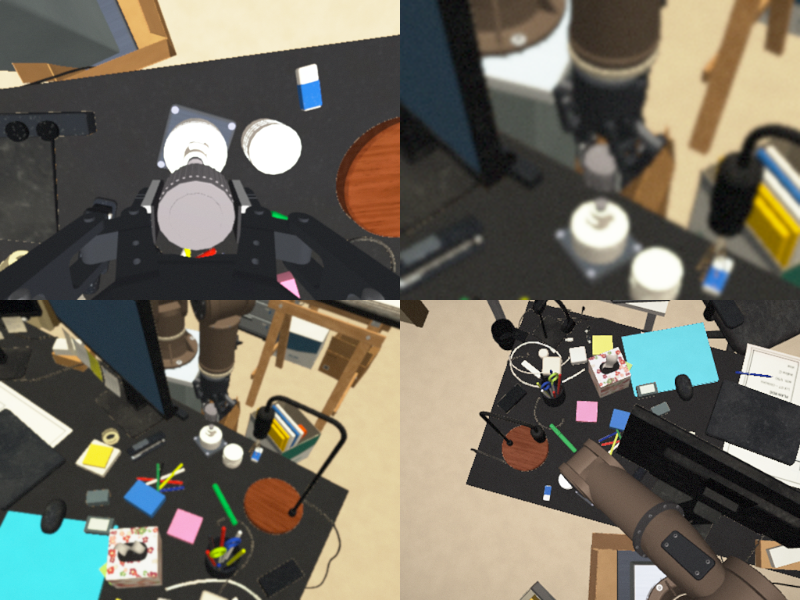

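The cap is held level at (196,215) in the wrist tile, its top at z≈184, which is 80 mm up. The bare neck is below it, the cup stands on the desk at (270,145), and the other items haven't moved. Handing in.

```bash
python3 -c "
from rig import ticket
print(ticket.close_job())"
```

```text
the job is handed in; nothing more can be done
None
```

The bottle is open and the job handed in at about 20 s: the gripper holds the cap upright about 80 mm above its seat, over the bottle, and the cup stands mouth down beside the holder; on my first try the fingers closed on top of the cup with about 41 N, but it did not move.

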